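# Run the sample carriage home on a photometer rail with its lock button held down

## Task

The sample vial stands in the carriage of the photometer rail, and the carriage is latched to the rail. Press the broad mushroom button on the carriage down with the fingertips and keep it held down while you push the carriage along the rail, away from you, until it is fully home against the far end stop with the vial between the lamp and the detector; only then let the button come up, so that it locks the carriage there. Leave the vial standing in its cup without touching it, pick nothing up, and do not disturb the glassware and other things around.

Things in the scene. Friction and masses are not known exactly. Their poses are not given: they have to be found in the camera images.
- rail: the fixed aluminium photometer rail, 344 mm long, 50 mm wide, top 30 mm above the worktop. Origin: on the worktop under the rail's middle. Its x axis runs along the rail, the way the carriage is pushed: away from the robot (world +x, turned -0.25 to 0.35 rad to the left), y to the left of that, z up. Dark steel stop blocks, 52 mm high, stand at both ends.
- beam (a point): middle of the gap between the optics, 84 mm above the worktop, over the rail 128 mm beyond its origin: black ribbed lamp barrel from 40 to 100 mm left of it, grey detector box from 40 to 117 mm right of it, both up to 105 mm high. When the carriage is home on the far rubber bumper, the middle of the cup lies exactly under this point.
- carriage: the carriage on the rail; origin on the rail's top, under the axis of the lock button; axes as the rail's. Its aluminium deck, 64 mm wide, from 30 mm behind to 100 mm beyond the origin, lies 46 mm above the worktop; lock button, thumb rest and cup follow along +x. Starts 0 to 60 mm from the near stop. Unlocked, it slides with about 0.8 N of friction; locked, it has 3 mm of play.
- thumb_rest (a point): middle of the top edge of the thumb rest, an upright aluminium plate across the carriage, 44 mm wide, 7 mm thick, its top 79 mm above the worktop, its near face 28.5 mm beyond the axis of the lock button; rides with the carriage
- lock_button (a joint): how far the lock button is pressed, in m: 0 released (locked), 0.006 fully down. The spring pushes back with 3 N at first and 6 N fully down. The button's steel pin, under the rail's left edge, is clear of the rack's teeth from 0.0036 m on; let go on the way, it catches in one of the next notches (10 mm apart). It comes up to 0 at the far stop and locks there.
- button_top (a point): the middle of the top of the lock button, a black mushroom cap 30 mm across (its flat top 24 mm across) on a short steel stem over a dark conical boss, 74 mm above the worktop when released. It rides with the carriage and goes down with the button. Its x is along the rail's x, its z up.
- sample_vial: the sample vial, clear glass with a green cap, 25 mm across and 58 mm high, standing loose in the cup. Origin: centre of its underside, 52 mm above the worktop while it stands in the cup.
- cup_floor (a point): middle of the floor of the vial's cup, a black block 42 mm square with a round recess 27 mm wide and 12 mm deep, its rim 64 mm above the worktop; it rides on the carriage.
- spare_vial: bystander: small clear vial with a black cap, 17 mm across, 55 mm high, standing beside the rail; origin at the centre of its underside
- stopper: bystander: grey rubber stopper, 24 mm across, 26 mm high, standing beside the rail; origin at the centre of its underside
- weigh_bottle: bystander: glass weighing bottle with a knobbed lid, 39 mm across, 58 mm high, standing on the right of the rail; origin at the centre of its underside
- marker: bystander: marker pen, 134 mm long along its y, 15 mm thick, lying left of the rail; origin under its middle
- pink_flask: bystander: small conical flask with an orange label, 47 mm across, 77 mm high, standing on the right of the rail; origin at the centre of its underside
- petri_dish: bystander: glass dish, 60 mm across, 12 mm high, well to the left; origin at the centre of its underside
- grey_jar: bystander: small wide jar, 47 mm across, 46 mm high, well to the left; origin at the centre of its underside

How it is judged:
By the outcome, as a careful person would: the job done as asked, in the order asked, and still so for the second after the job is handed in, with the robot touching nothing.
It also fails if it takes over 45 s, if anything falls off the work surface, if the arm or the gripper's body presses on something with over 40 N, if the wrist force passes 120 N, or if a joint passes its speed limit or range.

## Robot

A 6-joint arm with a two-finger parallel gripper is mounted at the origin on a cart in front of the work surface, level with it; the furniture and walls round the work are solid. World frame = base frame: x ahead of the robot, y to its left, z up, the work surface at z = 0. Lengths are in mm, angles in rad, forces in N, time in s.
With the tool pointing down it reaches from about 150 to 775 mm from the base axis. Payload 6.1 kg.
Tool frame: the origin (TCP) lies at the very end of the fingers, on their centre line; the grasp point (between the pads) lies 19 mm behind it; z points along the fingers, y is the line along which they close (so a half turn about z gives the same grasp; the last joint's range is limited). The gripper opens to 85 mm and grips with 20 to 120 N. Pads are 22 mm wide; open, the fingers measure 114 mm over their backs; the gripper's body (76 mm by 85 mm) begins 54 mm behind the grasp point. The pads swing forward as they close: fully open they stand 13 mm farther back than shut.
Start: joints at [1.266, 0.126, -0.04, 1.405, 0, 1.571], TCP at [157.547, 500.787, 231.295] pointing down, gripper open.
Joint ranges: [-2.72, 2.72], [-0.95, 1.95], [-1.27, 1.35], [-1.78, 2.02], [-1.46, 1.47], [-3.14, 3.14]. Speed limits (rad/s): [2.39, 2.39, 3.01, 3.14, 3.14, 3.14].

## Interface

Orientations are given as [roll, pitch, yaw] about the fixed x, y, z axes, in that order (R = Rz(yaw) Ry(pitch) Rx(roll)).
In Python, from cell import get_state, snapshot, close_job, find_in, spot_point gives the robot as it stands. The module is installed in compiled form; this text tells all that it offers.
- The arm moves only by the tool arm_command, never from a script. Its argument "deltas" is a list of rows, each an object with "linear": the shift along the tool's x, y, z in mm, a list of three; "turn": the turn, a rotation vector about the tool's x, y, z in degrees, a list of three; "claw": the finger opening in mm, from 0 to 85.4. A call has 1 to 5 rows; each row shifts and turns the commanded pose from where the row before left it, along the tool's axes as they then stand; what a row does not reach is not made up. A row lasts 1/8 s, in which the tool goes at most 62.5 mm and 10.7 degrees, less where a joint would pass 70% of its speed; a pose out of reach is approached as far as the arm can. A call is refused whole if a number of a shift passes 62.5 or a number of a turn 10.7, either way. A call with a gripper value outside its range is refused whole. The fingers move at their own pace and stop on an object; the grip force is fixed at half the most. Time passes only in rows, so rows that do not move let the fingers close. It gives the time, the measured TCP pose, the force, the opening and the grip force at its end, in the units of the state.
- get_state(): the state, without advancing time (a new reading comes with each control period).
- snapshot(name): name is "scene" or "top" or "wrist"; returns a dict with "color" (384x512x3 uint8, red, green, blue), "vertical_fov" (degrees; the focal length in pixels is half the picture's height over the tangent of half this angle, whatever the lens; pixels are square), "cx", "cy" (the principal point, pixels), "xyz" and "rotation" of the camera in the world. Camera axes: x right, y down, z forward; pixel columns grow to the right and rows downward; lengths in mm; the calibration is good to about 2 mm. The wrist camera is an equidistant fisheye: a pixel r from the principal point sees the ray r / f radians off the axis. A picture is of the moment at which its call begins. There is no depth.
- close_job(): hands the job in; it is judged then, once.
Trained networks look in a picture, given as the dict that the camera call returned (one of the last four; its "shot" number tells which), for a name from the list of things; names that differ only in an ending like _2 or _b are one class to them, and where a whole thing is asked for, a point or a joint stands for the part that bears it (a point fixed in the world has none). Each returns a list of dicts, best first, with "conf" (0 to 1); they miss things now and then, are a little off and sometimes report something else, mostly with a low value. They report only what shows in the picture. A call takes as long as a camera call.
- find_in(picture, query): "xyz" ([x, y, z] in mm, in world coordinates, good to about 4 mm: the middle of the surface that is visible of it).
- spot_point(picture, query): "xyz" ([x, y, z] in mm, in world coordinates, good to about 4 mm: a listed point, or the origin of a listed thing).
The state is a dict: "time": time; "q": joint angles; "dq": joint speeds; "tau": joint torques, N m; "eef_pos": TCP position; "eef_rot": TCP orientation; "wrist_force": force on the tool from outside, world axes, zero at the start; "moment": the same for the moment, N m; "opening": opening from 0.0 (shut) to 1.0 (fully open); "grip_force": force on a finger pad.
Only numpy, scipy, OpenCV 4.12 (cv2) and the standard library are available. Lean on these libraries where they do the work, as an engineer would, in place of code of your own. Each camera call takes 0.05 s, during which the arm holds its last target. There are 200 camera calls.

## Working session

There is one attempt and no reset: what is moved stays moved. The work goes in short steps, Python scripts to look and compute and a tool call to move; the robot and the scene stay as the last step left them, time stands still between calls to the robot, and variables do not carry over. Pictures are saved under pics/ and viewed, at most 10 in all, crops included, and the job is handed in when it is done.

Besides the shell and the picture viewer there is one more tool, called after "Emit:" as name(argument=value, ...) on one line, values as JSON. arm_command: Moves the arm, as the interface text tells. Its arguments: {"type":"object","properties":{"deltas":{"type":"array"}},"required":["deltas"]}

```bash
mkdir -p pics; python3 - <<'E'
from cell import *
import cv2,numpy as np
s=get_state();print({k:np.round(v,3).tolist() for k,v in s.items()})
for n in("scene","top"):
    p=snapshot(n);cv2.imwrite(f"pics/{n}1.png",p["color"][:,:,::-1]);print(n,np.round(p["xyz"]),p["vertical_fov"])
    for q in("rail","beam","carriage","thumb_rest","button_top","sample_vial","cup_floor","weigh_bottle","pink_flask","spare_vial","stopper","marker"):
        r=spot_point(p,q);print(q,[(np.round(d["xyz"]).tolist(),round(d["conf"],2)) for d in r[:2]])
E
```

```text
{'time': 0.0, 'q': [1.266, 0.126, -0.041, 1.405, -0.0, 1.571], 'dq': [-0.0, 0.001, 0.003, 0.001, 0.0, -0.001], 'tau': [0.001, -43.591, 35.293, 0.017, -0.0, 0.0], 'eef_pos': [157.431, 500.426, 230.537], 'eef_rot': [-3.14, 0.0, 2.837], 'wrist_force': [-0.475, 0.26, -0.28], 'moment': [0.028, 0.023, -0.005], 'grip_force': 0.0, 'opening': 1.001}
scene [125. 963. 573.] 49.35069027096645
rail []
beam [([674.0, 289.0, 86.0], 0.73)]
carriage [([446.0, 339.0, 29.0], 0.96), ([552.0, 313.0, 3.0], 0.57)]
thumb_rest [([480.0, 327.0, 77.0], 0.62)]
button_top [([442.0, 334.0, 73.0], 0.5)]
sample_vial [([554.0, 311.0, 2.0], 0.7), ([522.0, 318.0, 55.0], 0.64)]
cup_floor [([516.0, 316.0, 51.0], 0.71)]
weigh_bottle [([494.0, 222.0, 3.0], 0.71), ([468.0, 428.0, -1.0], 0.23)]
pink_flask [([566.0, 220.0, 4.0], 0.65)]
spare_vial [([563.0, 393.0, -1.0], 0.44)]
stopper [([602.0, 380.0, 1.0], 0.44)]
marker [([469.0, 427.0, -4.0], 0.66)]
top [333. 376. 979.] 48.735708917317936
rail [([550.0, 311.0, 3.0], 0.74)]
beam [([676.0, 283.0, 84.0], 0.69)]
carriage [([447.0, 340.0, 27.0], 0.57)]
thumb_rest [([477.0, 330.0, 79.0], 0.97)]
button_top []
sample_vial [([516.0, 320.0, 52.0], 0.57)]
cup_floor [([522.0, 318.0, 46.0], 0.95), ([456.0, 589.0, -2.0], 0.63)]
weigh_bottle [([496.0, 221.0, -3.0], 0.6)]
pink_flask [([562.0, 212.0, 3.0], 0.76), ([446.0, 336.0, 23.0], 0.56)]
spare_vial [([561.0, 393.0, -1.0], 0.5), ([563.0, 213.0, 6.0], 0.23)]
stopper [([602.0, 385.0, -2.0], 0.49)]
marker [([520.0, 322.0, 49.0], 0.71), ([470.0, 426.0, 2.0], 0.53)]
```

View pics/scene1.png

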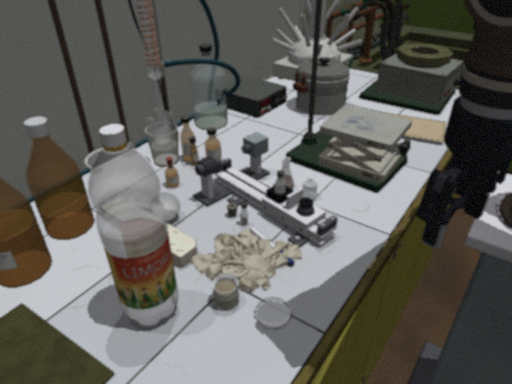

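View pics/top1.png

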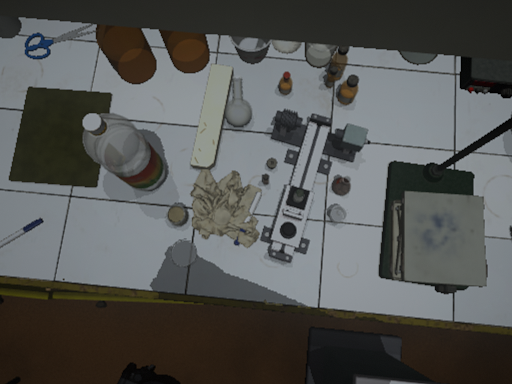

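The scene view shows the carriage at the near end of the rail, with the button at about (305,205) and the vial at about (282,182). In the top view the button is at about (288,230), the cup at (297,196), and the optics at (290,125) and (350,140). The network points agree, with rail yaw about -0.225. I'll move above the button with the fingers closing.

Emit:
arm_command(deltas=[{"linear": [-32, -7, 0], "turn": [0, 0, 0], "claw": 0}, {"linear": [-32, -7, 0], "turn": [0, 0, 0], "claw": 0}, {"linear": [-32, -7, 0], "turn": [0, 0, 0], "claw": 0}, {"linear": [-32, -7, 0], "turn": [0, 0, 0], "claw": 0}, {"linear": [-32, -7, 0], "turn": [0, 0, 0], "claw": 0}])

```text
time: 1.92
eef_pos: [300.6, 418.8, 231.4]
eef_rot: [3.141, 0.0, 2.837]
wrist_force: [0.1, 0.2, 1.1]
opening: -0.001
grip_force: 0.0
```

Emit:
arm_command(deltas=[{"linear": [-32, -7, 0], "turn": [0, 0, 0], "claw": 0}, {"linear": [-32, -7, 0], "turn": [0, 0, 0], "claw": 0}, {"linear": [-32, -7, 10], "turn": [0, 0, 0], "claw": 0}, {"linear": [-20, -7, 20], "turn": [0, 0, -2.3], "claw": 0}, {"linear": [0, 0, 20], "turn": [0, 0, -2.3], "claw": 0}])

```text
time: 2.55
eef_pos: [403.2, 357.0, 180.7]
eef_rot: [3.141, 0.0, 2.916]
wrist_force: [0.5, 0.3, 0.8]
opening: 0.003
grip_force: 0.0
```

```bash
cat > m.py <<'E'
from cell import *
import cv2,numpy as np
def look(names,qs,tag):
    s=get_state();print(s["time"],np.round(s["eef_pos"],1),np.round(s["eef_rot"],3),np.round(s["wrist_force"],1),s["opening"])
    for n in names:
        p=snapshot(n);cv2.imwrite(f"pics/{n}{tag}.png",p["color"][:,:,::-1])
        for q in qs:
            print(n,q,[(np.round(d["xyz"],1).tolist(),round(d["conf"],2)) for d in spot_point(p,q)[:2]])
E
python3 -c "
from m import *
look(('wrist','top','scene'),('rail','beam','carriage','thumb_rest','button_top','sample_vial','cup_floor'),2)"
```

```text
2.55 [403.2 357.  180.7] [3.141 0.    2.916] [0.5 0.3 0.8] 0.0027302597406232416
wrist rail [([492.8, 228.4, 0.5], 0.41)]
wrist beam [([444.8, 335.3, 27.9], 0.25)]
wrist carriage [([441.9, 334.7, 29.6], 0.73)]
wrist thumb_rest [([493.2, 229.0, 0.7], 0.3)]
wrist button_top [([441.4, 334.1, 76.4], 0.57)]
wrist sample_vial []
wrist cup_floor []
top rail []
top beam [([674.1, 288.5, 82.2], 0.7)]
top carriage []
top thumb_rest []
top button_top [([457.9, 586.8, -2.8], 0.3)]
top sample_vial []
top cup_floor []
scene rail [([550.1, 311.5, 4.0], 0.66)]
scene beam [([674.8, 290.1, 85.7], 0.89)]
scene carriage [([451.4, 333.9, 33.3], 0.55), ([672.2, 290.2, 83.0], 0.22)]
scene thumb_rest [([480.1, 328.5, 81.9], 0.73), ([671.2, 286.5, 83.8], 0.5)]
scene button_top [([445.6, 333.5, 71.8], 0.67)]
scene sample_vial [([516.6, 317.9, 51.9], 0.45)]
scene cup_floor [([517.2, 320.2, 53.1], 0.71)]
```

View pics/wrist2.png

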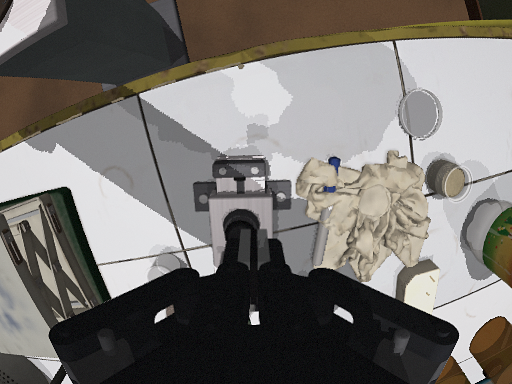

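The wrist view shows the button at (240,220), straight ahead of the closed fingers. Pooling the measurements, the button is at about (446,335) and the rail yaw is about -0.20. I'll go above it and descend.

Emit:
arm_command(deltas=[{"linear": [-25, -6, 0], "turn": [0, 0, 0], "claw": 0}, {"linear": [-26, -6, 20], "turn": [0, 0, 0], "claw": 0}, {"linear": [0, 0, 30], "turn": [0, 0, -1.5], "claw": 0}, {"linear": [0, 0, 30], "turn": [0, 0, 0], "claw": 0}, {"linear": [0, 0, 8], "turn": [0, 0, 0], "claw": 0}])

```text
time: 4.38
eef_pos: [448.0, 333.9, 91.4]
eef_rot: [-3.139, -0.002, 2.943]
wrist_force: [0.1, 0.3, 0.2]
opening: -0.003
grip_force: 0.0
```

```bash
python3 -c "
from m import *
look(('wrist','scene'),('button_top','thumb_rest','beam'),3)
a=cv2.imread('pics/wrist3.png')[130:330,140:380];b=cv2.imread('pics/scene3.png')[130:260,200:360]
cv2.imwrite('pics/c3.png',np.hstack([cv2.resize(a,(400,333)),cv2.resize(b,(400,333),interpolation=2)]))"
```

```text
4.375 [448.  333.9  91.4] [-3.139e+00 -2.000e-03  2.943e+00] [0.1 0.3 0.2] -0.003327801644905703
wrist button_top [([441.1, 334.0, 72.9], 0.87)]
wrist thumb_rest []
wrist beam [([456.6, 587.7, 0.3], 0.18)]
scene button_top []
scene thumb_rest [([478.8, 329.8, 81.2], 0.76), ([456.2, 588.9, 1.1], 0.72)]
scene beam [([674.3, 289.1, 87.4], 0.96), ([553.3, 311.7, -0.9], 0.52)]
```

View pics/c3.png

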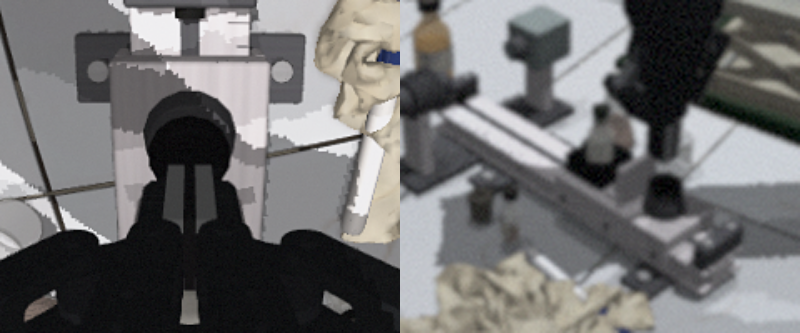

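In the crops, the fingertips are laterally centred over the cap (left crop, about (190,170)) and clear of the thumb rest. I'll press down in small steps.

Emit:
arm_command(deltas=[{"linear": [0, 0, 10], "turn": [0, 0, 0], "claw": 0}, {"linear": [0, 0, 6], "turn": [0, 0, 0], "claw": 0}, {"linear": [0, 0, 2], "turn": [0, 0, 0], "claw": 0}, {"linear": [0, 0, 2], "turn": [0, 0, 0], "claw": 0}, {"linear": [0, 0, 0], "turn": [0, 0, 0], "claw": 0}])

```text
time: 5.4
eef_pos: [448.9, 334.6, 73.5]
eef_rot: [-3.141, 0.0, 2.943]
wrist_force: [-1.7, -2.6, 3.2]
opening: -0.003
grip_force: 1.4
```

Emit:
arm_command(deltas=[{"linear": [0, 0, 2], "turn": [0, 0, 0], "claw": 0}, {"linear": [0, 0, 2], "turn": [0, 0, 0], "claw": 0}, {"linear": [0, 0, 1.5], "turn": [0, 0, 0], "claw": 0}, {"linear": [0, 0, 1], "turn": [0, 0, 0], "claw": 0}, {"linear": [0, 0, 0], "turn": [0, 0, 0], "claw": 0}])

```text
time: 6.02
eef_pos: [449.7, 334.7, 67.9]
eef_rot: [3.141, 0.002, 2.943]
wrist_force: [-1.1, -3.7, 10.5]
opening: -0.001
grip_force: 5.1
```

Fully down at about 10 N. Now I'll push gently along the rail.

Emit:
arm_command(deltas=[{"linear": [-1, 0, 0.5], "turn": [0, 0, 0], "claw": 0}, {"linear": [-2, 0, 0], "turn": [0, 0, 0], "claw": 0}, {"linear": [-3, 0, 0], "turn": [0, 0, 0], "claw": 0}, {"linear": [-4, 0, 0], "turn": [0, 0, 0], "claw": 0}, {"linear": [-4, 0, 0], "turn": [0, 0, 0], "claw": 0}])

```text
time: 6.65
eef_pos: [463.6, 332.0, 67.9]
eef_rot: [3.141, 0.002, 2.943]
wrist_force: [-2.1, -4.8, 12.5]
opening: 0.002
grip_force: 6.3
```

```bash
python3 -c "
from m import *
look(('scene','top','wrist'),('button_top','thumb_rest','cup_floor','beam','sample_vial'),4)"
```

```text
6.65 [463.6 332.   67.9] [3.141e+00 2.000e-03 2.943e+00] [-2.1 -4.8 12.5] 0.0018468428847335083
scene button_top [([459.3, 332.3, 67.6], 0.48)]
scene thumb_rest [([495.4, 324.6, 77.8], 0.72)]
scene cup_floor [([530.8, 315.5, 50.2], 0.65)]
scene beam [([672.5, 291.8, 84.6], 0.73)]
scene sample_vial [([534.3, 317.0, 54.4], 0.76), ([530.0, 318.6, 55.0], 0.37)]
top button_top [([374.0, 563.7, 0.4], 0.75)]
top thumb_rest []
top cup_floor []
top beam [([675.9, 286.0, 85.6], 0.75)]
top sample_vial []
wrist button_top [([455.1, 330.4, 66.1], 0.63)]
wrist thumb_rest [([493.2, 324.8, 78.1], 0.98)]
wrist cup_floor [([531.3, 319.8, 50.9], 0.55)]
wrist beam []
wrist sample_vial [([468.6, 421.7, -1.1], 0.45)]
```

The carriage rides along: the thumb rest moved about 14 mm. Continuing.

Emit:
arm_command(deltas=[{"linear": [-5, -0.5, 0], "turn": [0, 0, 0], "claw": 0}, {"linear": [-6, -0.5, 0], "turn": [0, 0, 0], "claw": 0}, {"linear": [-7, 0, 0], "turn": [0, 0, 0], "claw": 0}, {"linear": [-7, 0, 0], "turn": [0, 0, 0], "claw": 0}, {"linear": [-7, 0, 0], "turn": [0, 0, 0], "claw": 0}])

```text
time: 8.18
eef_pos: [495.1, 325.4, 68.0]
eef_rot: [3.139, 0.002, 2.943]
wrist_force: [-1.5, -1.9, 11.0]
opening: 0.001
grip_force: 5.5
```

Emit:
arm_command(deltas=[{"linear": [-7, 0, 0], "turn": [0, 0, 0], "claw": 0}, {"linear": [-7, 0, 0], "turn": [0, 0, 0], "claw": 0}, {"linear": [-7, 0, 0], "turn": [0, 0, 0], "claw": 0}, {"linear": [-7, 0, 0], "turn": [0, 0, 0], "claw": 0}, {"linear": [-7, 0, 0], "turn": [0, 0, 0], "claw": 0}])

```text
time: 8.8
eef_pos: [529.4, 318.4, 68.0]
eef_rot: [3.139, 0.002, 2.943]
wrist_force: [-2.4, -1.6, 11.1]
opening: 0.004
grip_force: 5.3
```

Emit:
arm_command(deltas=[{"linear": [-7, 0, 0], "turn": [0, 0, 0], "claw": 0}, {"linear": [-7, 0, 0], "turn": [0, 0, 0], "claw": 0}, {"linear": [-7, 0, 0], "turn": [0, 0, 0], "claw": 0}, {"linear": [-7, 0, 0], "turn": [0, 0, 0], "claw": 0}, {"linear": [-7, 0, 0], "turn": [0, 0, 0], "claw": 0}])

```text
time: 9.43
eef_pos: [563.7, 311.4, 68.0]
eef_rot: [3.14, 0.002, 2.943]
wrist_force: [-1.1, -2.4, 11.4]
opening: 0.003
grip_force: 5.2
```

Emit:
arm_command(deltas=[{"linear": [-6, 0, 0], "turn": [0, 0, 0], "claw": 0}, {"linear": [-5, 0, 0], "turn": [0, 0, 0], "claw": 0}, {"linear": [-4, 0, 0], "turn": [0, 0, 0], "claw": 0}, {"linear": [-3, 0, 0], "turn": [0, 0, 0], "claw": 0}, {"linear": [-2, 0, 0], "turn": [0, 0, 0], "claw": 0}])

```text
time: 10.05
eef_pos: [583.4, 307.4, 68.0]
eef_rot: [3.14, 0.003, 2.943]
wrist_force: [-0.9, -1.9, 9.7]
opening: -0.002
grip_force: 5.1
```

```bash
python3 -c "
from m import *
look(('scene','top','wrist'),('button_top','thumb_rest','cup_floor','beam','sample_vial'),5)"
```

```text
10.05 [583.4 307.4  68. ] [3.140e+00 3.000e-03 2.943e+00] [-0.9 -1.9  9.7] -0.0016029121897407112
scene button_top [([579.9, 307.1, 65.4], 0.65)]
scene thumb_rest [([616.0, 302.1, 82.6], 0.68), ([452.5, 589.8, -0.1], 0.44)]
scene cup_floor [([651.3, 290.1, 53.2], 0.75), ([583.3, 306.2, 30.2], 0.41)]
scene beam [([672.9, 289.0, 84.0], 0.87)]
scene sample_vial [([654.8, 289.5, 53.5], 0.73)]
top button_top [([578.1, 307.7, 68.5], 0.61), ([563.8, 215.2, 6.0], 0.54)]
top thumb_rest [([611.7, 302.6, 76.9], 0.82), ([455.4, 585.4, -1.6], 0.2)]
top cup_floor []
top beam [([602.8, 383.1, -2.0], 0.71)]
top sample_vial []
wrist button_top [([575.7, 302.9, 66.7], 0.91), ([550.4, 317.2, 2.5], 0.2)]
wrist thumb_rest [([611.3, 299.7, 81.0], 0.58)]
wrist cup_floor [([652.5, 294.7, 51.1], 0.72), ([465.2, 427.3, -0.5], 0.68)]
wrist beam []
wrist sample_vial [([651.8, 291.3, 51.4], 0.47)]
```

About 22 mm remains. I'll approach the stop slowly, watching the force.

Emit:
arm_command(deltas=[{"linear": [-3, 0, 0], "turn": [0, 0, 0], "claw": 0}, {"linear": [-3, 0, 0], "turn": [0, 0, 0], "claw": 0}, {"linear": [-3, 0, 0], "turn": [0, 0, 0], "claw": 0}, {"linear": [-3, 0, 0], "turn": [0, 0, 0], "claw": 0}, {"linear": [-3, 0, 0], "turn": [0, 0, 0], "claw": 0}])

```text
time: 11.58
eef_pos: [598.0, 304.5, 68.0]
eef_rot: [3.14, 0.003, 2.943]
wrist_force: [-0.6, -1.6, 8.9]
opening: -0.003
grip_force: 5.0
```

Emit:
arm_command(deltas=[{"linear": [-1.5, 0, 0], "turn": [0, 0, 0], "claw": 0}, {"linear": [-1.5, 0, 0], "turn": [0, 0, 0], "claw": 0}, {"linear": [-1, 0, 0], "turn": [0, 0, 0], "claw": 0}, {"linear": [-1, 0, 0], "turn": [0, 0, 0], "claw": 0}])

```text
time: 12.08
eef_pos: [602.9, 303.5, 68.0]
eef_rot: [3.14, 0.003, 2.943]
wrist_force: [-1.5, -2.5, 10.7]
opening: 0.002
grip_force: 5.0
```

Emit:
arm_command(deltas=[{"linear": [-1, 0, 0], "turn": [0, 0, 0], "claw": 0}, {"linear": [-1, 0, 0], "turn": [0, 0, 0], "claw": 0}])

```text
time: 12.32
eef_pos: [604.8, 303.1, 68.0]
eef_rot: [3.14, 0.003, 2.943]
wrist_force: [-1.5, -1.4, 10.0]
opening: -0.001
grip_force: 4.9
```

Emit:
arm_command(deltas=[{"linear": [-1, 0, 0], "turn": [0, 0, 0], "claw": 0}, {"linear": [-1, 0, 0], "turn": [0, 0, 0], "claw": 0}])

```text
time: 12.58
eef_pos: [605.6, 302.9, 67.9]
eef_rot: [3.14, 0.0, 2.944]
wrist_force: [-7.1, -1.5, 11.9]
opening: -0.003
grip_force: 6.2
```

The push force jumped to 7 N, so the carriage is on the bumper. One more millimetre, then check.

Emit:
arm_command(deltas=[{"linear": [-1, 0, 0], "turn": [0, 0, 0], "claw": 0}, {"linear": [0, 0, 0], "turn": [0, 0, 0], "claw": 0}])

```text
time: 12.82
eef_pos: [605.8, 302.9, 67.9]
eef_rot: [3.14, -0.001, 2.944]
wrist_force: [-8.4, -1.0, 13.3]
opening: 0.001
grip_force: 6.5
```

```bash
python3 -c "
from m import *
look(('scene','top','wrist'),('button_top','thumb_rest','cup_floor','beam','sample_vial'),6)
a=cv2.imread('pics/top6.png')[90:240,240:400];b=cv2.imread('pics/scene6.png')[110:260,180:340]
cv2.imwrite('pics/c6.png',np.hstack([cv2.resize(a,(400,375)),cv2.resize(b,(400,375),interpolation=2)]))"
```

```text
12.825 [605.8 302.9  67.9] [ 3.140e+00 -1.000e-03  2.944e+00] [-8.4 -1.  13.3] 0.000882490757020058
scene button_top [([597.0, 305.0, 67.2], 0.57)]
scene thumb_rest [([636.4, 296.3, 81.6], 0.86)]
scene cup_floor [([675.1, 285.5, 53.1], 0.63)]
scene beam [([676.5, 289.9, 85.1], 0.76)]
scene sample_vial [([675.5, 287.1, 53.2], 0.67)]
top button_top [([603.6, 302.1, 70.9], 0.38)]
top thumb_rest [([635.1, 300.6, 78.1], 0.96)]
top cup_floor [([562.2, 393.4, -0.4], 0.4)]
top beam [([600.4, 380.4, -0.1], 0.53), ([496.4, 220.4, -3.3], 0.5)]
top sample_vial [([373.9, 566.7, -0.3], 0.57)]
wrist button_top [([600.1, 301.1, 67.9], 0.83), ([674.0, 286.7, 50.8], 0.67)]
wrist thumb_rest [([633.3, 295.3, 80.5], 0.71)]
wrist cup_floor [([672.4, 289.1, 50.1], 0.9), ([565.2, 219.7, -4.0], 0.51)]
wrist beam []
wrist sample_vial [([677.5, 286.3, 49.4], 0.38)]
```

View pics/c6.png

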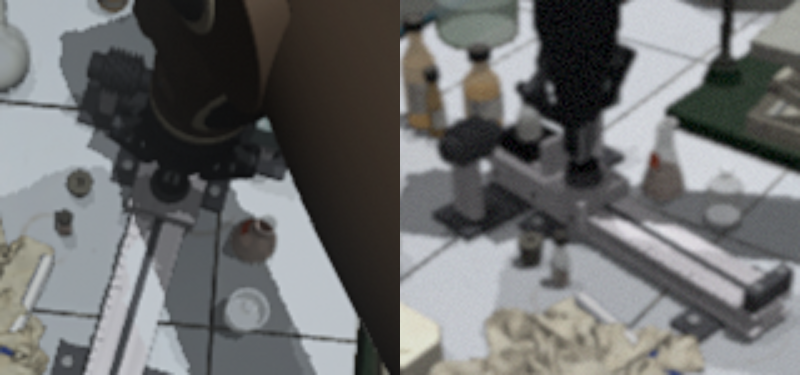

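The crops show the carriage at the far stop with the vial standing between lamp and detector. The cup reads about (674,287), matching the beam. I'll let the button up slowly, straight up.

Emit:
arm_command(deltas=[{"linear": [0, 0, -1.5], "turn": [0, 0, 0], "claw": 0}, {"linear": [0, 0, -1.5], "turn": [0, 0, 0], "claw": 0}, {"linear": [0, 0, -2], "turn": [0, 0, 0], "claw": 0}, {"linear": [0, 0, -2], "turn": [0, 0, 0], "claw": 0}, {"linear": [0, 0, -3], "turn": [0, 0, 0], "claw": 0}])

```text
time: 14.35
eef_pos: [607.0, 302.0, 76.0]
eef_rot: [-3.141, 0.001, 2.943]
wrist_force: [-0.2, 0.0, -0.7]
opening: 0.002
grip_force: 0.0
```

Emit:
arm_command(deltas=[{"linear": [0, 0, -10], "turn": [0, 0, 0], "claw": 0}, {"linear": [0, 0, -20], "turn": [0, 0, 0], "claw": 0}, {"linear": [0, 0, -40], "turn": [0, 0, 0], "claw": 0}, {"linear": [0, 0, -40], "turn": [0, 0, 0], "claw": 0}, {"linear": [30, 0, -10], "turn": [0, 0, 0], "claw": 0}])

```text
time: 14.98
eef_pos: [579.6, 308.0, 199.5]
eef_rot: [3.139, 0.005, 2.941]
wrist_force: [-0.2, 0.3, -1.0]
opening: 0.0
grip_force: 0.0
```

Emit:
arm_command(deltas=[{"linear": [40, 0, 0], "turn": [0, 0, 0], "claw": 0}, {"linear": [40, 0, 0], "turn": [0, 0, 0], "claw": 0}, {"linear": [40, 0, 0], "turn": [0, 0, 0], "claw": 0}, {"linear": [30, 0, 0], "turn": [0, 0, 0], "claw": 0}, {"linear": [0, 0, 0], "turn": [0, 0, 0], "claw": 0}])

```text
time: 15.6
eef_pos: [428.9, 337.8, 197.3]
eef_rot: [3.141, 0.001, 2.945]
wrist_force: [0.3, -0.1, -0.0]
opening: 0.001
grip_force: 0.0
```

```bash
python3 -c "
from m import *
look(('scene','top'),('button_top','thumb_rest','cup_floor','beam','sample_vial','pink_flask','weigh_bottle'),7)
a=cv2.imread('pics/top7.png')[90:240,240:400];b=cv2.imread('pics/scene7.png')[110:260,180:340]
cv2.imwrite('pics/c7.png',np.hstack([cv2.resize(a,(400,375)),cv2.resize(b,(400,375),interpolation=2)]))"
```

```text
15.6 [428.9 337.8 197.3] [3.141e+00 1.000e-03 2.945e+00] [ 0.3 -0.1 -0. ] 0.001115654036073606
scene button_top [([598.3, 302.7, 70.0], 0.66), ([554.1, 311.3, 4.3], 0.43)]
scene thumb_rest [([639.0, 296.5, 80.1], 0.65)]
scene cup_floor [([673.3, 288.9, 50.5], 0.59)]
scene beam [([673.3, 290.7, 86.9], 0.8)]
scene sample_vial [([681.1, 284.7, 50.9], 0.44), ([605.0, 379.1, 3.5], 0.24)]
scene pink_flask [([564.6, 218.0, 4.5], 0.96)]
scene weigh_bottle [([634.6, 298.9, 83.5], 0.72), ([495.7, 224.5, 0.4], 0.66)]
top button_top []
top thumb_rest []
top cup_floor []
top beam []
top sample_vial []
top pink_flask [([465.9, 429.5, 1.8], 0.64)]
top weigh_bottle []
```

View pics/c7.png

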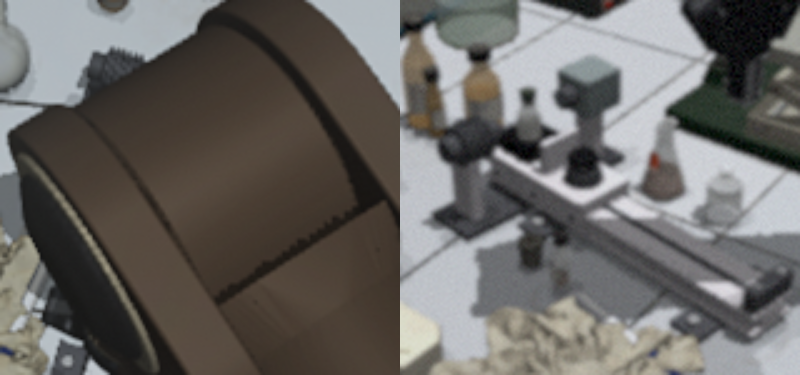

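The scene crop shows the carriage home, the vial upright in the beam gap and the neighbours undisturbed. Next I'll confirm that the button came up and average the cup position.

```bash
python3 -c "
from m import *
for q in('button_top','cup_floor','beam','thumb_rest'):
  L=[]
  for n in('scene','wrist'):
    for i in range(6):
      r=spot_point(snapshot(n),q)
      if r and r[0]['xyz'][2]>40 and r[0]['xyz'][0]>570: L.append(r[0]['xyz'])
  L=np.array(L);print(q,len(L),np.mean(L,0).round(1),np.std(L,0).round(1))
p=snapshot('scene');a=p['color'][:,:,::-1]
c=lambda f,y,x:cv2.resize(cv2.imread(f)[y:y+50,x:x+55] if isinstance(f,str) else f[y:y+50,x:x+55],(600,545),interpolation=2)
cv2.imwrite('pics/c8.png',c(a,155,225))"
```

```text
button_top 11 [599.5 302.9  72.9] [1.4 1.3 1.3]
cup_floor 6 [672.8 286.5  52. ] [0.8 0.7 1.7]
beam 7 [662.6 292.4  83.6] [25.4  3.   3.5]
thumb_rest 8 [626.1 298.8  79.1] [15.3  2.4  2.6]
```

View pics/c8.png

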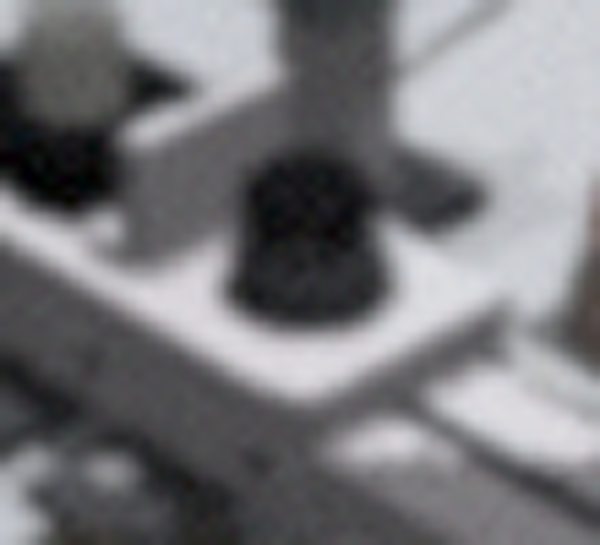

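The cap stands clear of its boss at a mean height of 72.9 mm, so it is released. The cup is at about (673,287), under the beam. Handing in.

```bash
python3 -c "
from cell import *
print(close_job())"
```

```text
the job is handed in; nothing more can be done
None
```

The job is handed in: the carriage was pushed home against the far stop with the button held down, the button then came up (read at 73 of 74 mm), and the vial stands upright in its cup between the lamp and the detector, though I did not test the lock by pulling back.

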